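# Line up the laundry canisters by height

### The arm

A 7-joint arm with a two-finger parallel gripper is mounted at the origin on the work surface. World frame = base frame: x ahead of the robot, y to its left, z up, the work surface at z = 0. Lengths are in m, angles in rad, forces in N, time in s.
With the tool pointing down it reaches from about 0.425 to 0.925 m from the base axis. Payload 6.8 kg.
Tool frame: the origin (TCP) lies on the centre line of the jaws, within the pads' length; the fingertips stand 14 mm ahead of it and the grasp point (between the pads) lies 5 mm behind it (r.tips_ahead is the distance from the TCP to the fingertips, in m); z points along the fingers, y is the line along which they close (so a half turn about z gives the same grasp; the last joint's range is limited). The gripper opens to 85 mm and grips with 20 to 120 N. Pads are 22 mm wide; open, the fingers measure 114 mm over their backs; the gripper's body (76 mm by 85 mm) begins 54 mm behind the grasp point. The pads swing forward as they close: fully open they stand 13 mm farther back than shut.
Start: joints at [1.232, 0.477, 0.022, 1.555, -0.011, 1.109, -0.083], TCP at [0.154, -0.657, 0.245] pointing down, gripper open.
Joint ranges: [-2.96, 2.96], [-0.34, 2.1], [-1.41, 1.46], [0.24, 2.44], [-1.37, 4.51], [0.17, 1.92], [-2.96, 2.96]. Speed limits (rad/s): [2.39, 2.39, 3.14, 3.14, 3.14, 3.14, 3.14].

### API

Orientations are given as a rotation vector (axis times angle).
In Python, from bench import r, eyes gives the robot as it stands.
- The arm moves only by the tool step_arm, never from a script. Its argument "rows" is a list of rows, each a list of 6 numbers: the shift along the world's x, y, z in units of 60 cm (1.0 is 60 cm), then the turn, a rotation vector about the world's x, y, z in units of pi rad (1.0 is pi rad). In form: [[x, y, z, rx, ry, rz], ...]. A call has 1 to 5 rows; each row is the pose to reach, as a shift and turn from the pose commanded when the call began, turning the shorter way round; what a row does not reach only later rows make up. A row lasts 1/12 s, in which the tool goes at most 41.7 mm and 7.16 degrees, less where a joint would pass 70% of its speed; a pose out of reach is approached as far as the arm can. A call with a number of a shift or a turn outside -1 to 1 is refused whole. A call with a gripper value outside its range is refused whole. "jaw" is the closure, from 0 (fully open) to 1 (shut), set as the call begins (left out, the last holds). The fingers move at their own pace and stop on an object; "squeeze" is the grip in N (left out, the last holds). Time passes only in rows, so rows that repeat a pose let the fingers close. It gives the time, the measured TCP pose, the force, the opening and the grip force at its end, in the units of the state.
- r.get_obs(): the state, without advancing time (a new reading comes with each control period).
- eyes.grab_frame(name): name is "scene" or "top" or "wrist"; returns the picture (420x560x3 uint8, red, green, blue); there is no depth.
- eyes.camera_info(name): a dict with "mtx" (3x3 intrinsics, pixels), "extrinsics" (4x4, takes a point from camera to world coordinates); the wrist camera has in their place "tool_from_camera" (4x4, takes a point from camera to tool coordinates, whose origin is the TCP and whose axes are the flange's). Camera axes: x right, y down, z forward; pixel columns grow to the right and rows downward; lengths in m; the calibration is good to about 2 mm. A picture is of the moment at which its call begins: read the wrist's pose just before it. camera_info takes no time and is no camera call.
- r.hand_in(): hands the job in; it is judged then, once.
The state is a dict: "clock": time; "joints": joint angles; "qvel": joint speeds; "tau": joint torques, N m; "tcp_pos": TCP position; "orientation": TCP orientation; "contact_force": force on the tool from outside, world axes, zero at the start; "moment": the same for the moment, N m; "grip_width": finger opening in m; "gripper_force": force on a finger pad.
Only numpy, scipy, OpenCV 4.12 (cv2) and the standard library are available. Lean on these libraries where they do the work, as an engineer would, in place of code of your own. Each camera call takes 0.05 s, during which the arm holds its last target. There are 200 camera calls.

### The job

Stand the four aluminium canisters on the four cork pads of the plank in order of height, one centred on each pad, the tallest on the pad next to the glass jar and then stepping down to the shortest next to the brush. Keep the canisters upright, never tipping one over, and leave the jar and the brush where they are.

Things in the scene. Friction and masses are not known exactly. Their poses are not given: they have to be found in the camera images.
- can_a_mid (a point): tallest of four plain aluminium canisters, an upright loose cylinder 63 mm in diameter and 150 mm high in all, the top 12 mm of which is a black knob 16 mm wide on its flat lid (the straight side wall is 138 mm high; the lid does not come off). 70 to 350 g, more or less filled. The point is on its axis, half-way up (75 mm above its underside); z is its axis, upwards. It starts standing on the bench (z = 0)
- can_b_mid (a point): second tallest of four plain aluminium canisters, an upright loose cylinder 58 mm in diameter and 125 mm high in all, the top 12 mm of which is a black knob 16 mm wide on its flat lid (the straight side wall is 113 mm high; the lid does not come off). 70 to 350 g, more or less filled. The point is on its axis, half-way up (62.5 mm above its underside); z is its axis, upwards. It starts standing on the bench (z = 0)
- can_c_mid (a point): third tallest of four plain aluminium canisters, an upright loose cylinder 53 mm in diameter and 100 mm high in all, the top 12 mm of which is a black knob 16 mm wide on its flat lid (the straight side wall is 88 mm high; the lid does not come off). 70 to 350 g, more or less filled. The point is on its axis, half-way up (50 mm above its underside); z is its axis, upwards. It starts standing on the bench (z = 0)
- can_d_mid (a point): shortest of four plain aluminium canisters, an upright loose cylinder 48 mm in diameter and 75 mm high in all, the top 12 mm of which is a black knob 16 mm wide on its flat lid (the straight side wall is 63 mm high; the lid does not come off). 70 to 350 g, more or less filled. The point is on its axis, half-way up (37.5 mm above its underside); z is its axis, upwards. It starts standing on the bench (z = 0)
- pad_a: one of four alike round cork pads, 72 mm in diameter and 3 mm thick, fixed in a straight row, 95 mm centre to centre, on a wooden plank (600 x 130 mm, 18 mm high). Its letter says nothing about its place in the row. Origin: centre of its underside, 18 mm above the bench; its top is 21 mm above the bench. x runs across the row, y along it
- pad_b: one of four alike round cork pads, 72 mm in diameter and 3 mm thick, fixed in a straight row, 95 mm centre to centre, on a wooden plank (600 x 130 mm, 18 mm high). Its letter says nothing about its place in the row. Origin: centre of its underside, 18 mm above the bench; its top is 21 mm above the bench. x runs across the row, y along it
- pad_c: one of four alike round cork pads, 72 mm in diameter and 3 mm thick, fixed in a straight row, 95 mm centre to centre, on a wooden plank (600 x 130 mm, 18 mm high). Its letter says nothing about its place in the row. Origin: centre of its underside, 18 mm above the bench; its top is 21 mm above the bench. x runs across the row, y along it
- pad_d: one of four alike round cork pads, 72 mm in diameter and 3 mm thick, fixed in a straight row, 95 mm centre to centre, on a wooden plank (600 x 130 mm, 18 mm high). Its letter says nothing about its place in the row. Origin: centre of its underside, 18 mm above the bench; its top is 21 mm above the bench. x runs across the row, y along it
- jar: round glass storage jar with a steel cap, 72 mm in diameter, 120 mm high, standing on the plank in line with the row at one end or the other, about 98 mm from the centre of the nearest pad; it marks the tall end and stays there. Origin: centre of its underside, z upwards
- brush: stiff orange scrubbing brush, 110 x 45 mm and 40 mm high, lying bristles down across the plank at the other end of the row, about 98 mm from the nearest pad; stays there. Origin: centre of its underside, x along its length

How it is judged:
At the end, for the whole second after the job is handed in: Each canister stands upright (within 0.1 rad) and at rest on a pad, its axis within 14 mm of the pad's centre, in order of height from the tallest on the pad nearest the jar to the shortest on the farthest; jar and brush within 20 mm of their start ((horizontal distance between can_a_mid and pad_a below 0.014 m or horizontal distance between can_a_mid and pad_b below 0.014 m or horizontal distance between can_a_mid and pad_c below 0.014 m or horizontal distance between can_a_mid and pad_d below 0.014 m) and horizontal distance between can_a_mid and jar between 0.0625 and 0.1325 m and angle between each of can_a_mid, can_b_mid, can_c_mid, can_d_mid's own z axis and vertical below 0.1 rad and height (world z) of can_a_mid between 0.09 and 0.104 m and linear speed of each of can_a, can_b, can_c, can_d below 0.02 m/s and (horizontal distance between can_b_mid and pad_a below 0.014 m or horizontal distance between can_b_mid and pad_b below 0.014 m or horizontal distance between can_b_mid and pad_c below 0.014 m or horizontal distance between can_b_mid and pad_d below 0.014 m) and horizontal distance between can_b_mid and jar between 0.1575 and 0.2275 m and height (world z) of can_b_mid between 0.0775 and 0.0915 m and (horizontal distance between can_c_mid and pad_a below 0.014 m or horizontal distance between can_c_mid and pad_b below 0.014 m or horizontal distance between can_c_mid and pad_c below 0.014 m or horizontal distance between can_c_mid and pad_d below 0.014 m) and horizontal distance between can_c_mid and jar between 0.2525 and 0.3225 m and height (world z) of can_c_mid between 0.065 and 0.079 m and (horizontal distance between can_d_mid and pad_a below 0.014 m or horizontal distance between can_d_mid and pad_b below 0.014 m or horizontal distance between can_d_mid and pad_c below 0.014 m or horizontal distance between can_d_mid and pad_d below 0.014 m) and horizontal distance between can_d_mid and jar between 0.3475 and 0.4175 m and height (world z) of can_d_mid between 0.0525 and 0.0665 m and distance of each of jar, brush from where it was at the start of the episode below 0.02 m); the robot touches nothing.
It fails at once if a canister is tipped over (more than 45 degrees) (angle between any of can_a_mid, can_b_mid, can_c_mid, can_d_mid's own z axis and vertical above 0.785 rad).
It fails at once if the jar is pushed out of place (more than 20 mm) or over (distance of jar from where it was at the start of the episode above 0.02 m or angle between jar's own z axis and vertical above 0.5 rad).
It fails at once if the brush is pushed out of place (more than 20 mm) or over (distance of brush from where it was at the start of the episode above 0.02 m or angle between brush's own z axis and vertical above 0.5 rad).
It also fails if it takes over 120 s, if anything falls off the work surface, if the arm or the gripper's body presses on something with over 40 N, if the wrist force passes 120 N, or if a joint passes its speed limit or range.

## Working session

There is one attempt and no reset: what is moved stays moved. The work goes in short steps, Python scripts to look and compute and a tool call to move; the robot and the scene stay as the last step left them, time stands still between calls to the robot, and variables do not carry over. Pictures are saved under pics/ and viewed, at most 14 in all, crops included, and the job is handed in when it is done.

Besides the shell and the picture viewer there is one more tool, called after "Request:" as name(argument=value, ...), one argument or row to a line, values as JSON. step_arm: Moves the arm, as the interface text tells. Shifts and turns lie within -1 to 1; 1 stands for 60 cm of shift or pi rad of turn. Its arguments: {"type":"object","properties":{"rows":{"type":"array"},"jaw":{"type":"number"},"squeeze":{"type":"number"}},"required":["rows"]}

```bash
mkdir -p pics
cat > h.py <<'E'
import numpy as np, cv2
from bench import r, eyes
def save(n,f):
    im=eyes.grab_frame(n); cv2.imwrite(f'pics/{f}.png',im[:,:,::-1]); return im
def ray(n,u,v,z):
    c=eyes.camera_info(n); K=np.array(c['mtx']); T=np.array(c['extrinsics'])
    d=T[:3,:3]@np.linalg.solve(K,[u,v,1]); o=T[:3,3]
    return o+d*(z-o[2])/d[2]
def proj(n,p):
    c=eyes.camera_info(n); K=np.array(c['mtx']); T=np.array(c['extrinsics'])
    q=K@(T[:3,:3].T@(np.array(p)-T[:3,3])); return q[:2]/q[2]
E
python3 - <<'E'
from h import *
save('top','t0');save('scene','s0')
for n in('top','scene'):
    c=eyes.camera_info(n);print(np.round(c['mtx'],1).tolist(),np.round(c['extrinsics'],3).tolist())
print(r.get_obs())
E
```

```text
[[452.6, 0.0, 276.7], [0.0, 452.6, 211.0], [0.0, 0.0, 1.0]] [[-0.019, -0.999, 0.038, 0.52], [-1.0, 0.019, 0.002, 0.017], [-0.002, -0.038, -0.999, 0.918], [0.0, 0.0, 0.0, 1.0]]
[[422.5, 0.0, 285.9], [0.0, 422.5, 213.0], [0.0, 0.0, 1.0]] [[0.524, 0.714, -0.464, 0.962], [0.852, -0.44, 0.284, -0.221], [-0.001, -0.544, -0.839, 0.864], [0.0, 0.0, 0.0, 1.0]]
{'clock': 0.1, 'joints': array([ 1.23193227,  0.47774056,  0.02235916,  1.55633533, -0.01148637,
        1.10929611, -0.08310424]), 'qvel': array([-1.84313381e-03, -3.59447781e-03,  5.45793668e-04, -3.60423256e-03,
        4.26263775e-05,  5.70175501e-04, -2.04244394e-03]), 'tau': array([ 4.71476160e-03, -5.97751737e+01,  1.61331061e+00, -2.81949413e+01,
        1.27256734e-02,  5.01610280e-03,  3.10585392e-06]), 'tcp_pos': array([ 0.15425005, -0.65662336,  0.24441502]), 'orientation': array([-3.11909535e+00, -3.61504819e-01,  5.16108833e-04]), 'contact_force': array([0.40673528, 0.47512505, 0.05933225]), 'moment': array([-0.00552935,  0.04125493,  0.06333988]), 'gripper_force': 0.0, 'grip_width': 0.08522807228112089}
```

View pics/t0.png

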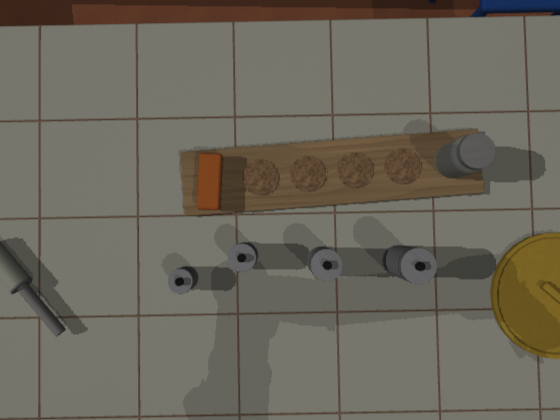

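View pics/s0.png

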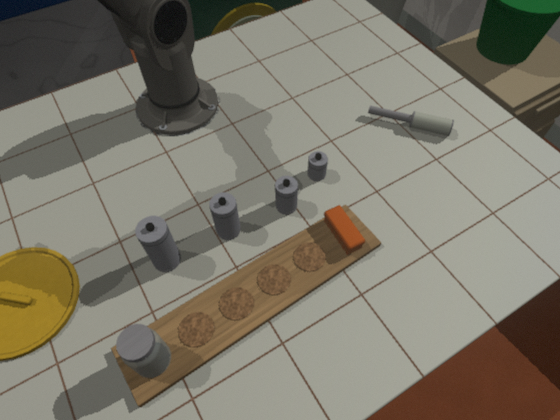

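The top view shows the knobs at d(180,281), c(242,257), b(327,265) and a(420,266). The pads, from the brush to the jar, are at (262,177), (309,173), (355,170) and (403,166). The jar is on the right (-y) and the brush on the left.

Run:
```python
from h import *
S={'a':((420,266),(150,227),.15),'b':((327,265),(222,201),.125),'c':((242,257),(286,182),.1),'d':((180,281),(318,156),.075)}
for k,(t,s,z) in S.items(): print(k,ray('top',*t,z)[:2].round(4),ray('scene',*s,z)[:2].round(4))
P=[((403,166),(196,329)),((355,170),(236,303)),((309,173),(273,279)),((262,177),(309,256))]
for t,s in P: print(ray('top',*t,.021)[:2].round(4),ray('scene',*s,.021)[:2].round(4))
im=cv2.imread('pics/t0.png')
```

```text
a [ 0.4525 -0.222 ] [ 0.4545 -0.2251]
b [ 0.455  -0.0677] [ 0.4561 -0.0707]
c [0.4701 0.0825] [0.4682 0.0815]
d [0.4264 0.2001] [0.4253 0.1995]
[ 0.6398 -0.2344] [ 0.6385 -0.2366]
[ 0.6336 -0.1388] [ 0.6321 -0.142 ]
[ 0.6294 -0.0472] [ 0.6259 -0.0484]
[0.6232 0.0465] [0.6201 0.0483]
```

Request:
step_arm(
  rows=[
    [0.15,0.2,0.15,0,0,0.43],
    [0.15,0.2,0.15,0,0,0.43],
    [0.15,0.2,0.15,0,0,0.43],
    [0.15,0.2,0.15,0,0,0.43],
    [0.15,0.2,0.15,0,0,0.43],
  ],
  jaw=0,
  squeeze=40,
)

```text
clock: 0.52
tcp_pos: [0.2505, -0.5331, 0.3393]
orientation: [2.845, 1.322, 0.005]
contact_force: [0.7, 0.5, 0.0]
grip_width: 0.0855
gripper_force: 0.0
```

Request:
step_arm(
  rows=[
    [0.338,0.516,-0.1,0,0,0.24],
    [0.338,0.516,-0.1,0,0,0.24],
    [0.338,0.516,-0.1,0,0,0.24],
    [0.338,0.516,-0.1,0,0,0.24],
    [0.338,0.516,-0.1,0,0,0.24],
  ],
)

```text
clock: 0.93
tcp_pos: [0.3575, -0.3632, 0.3015]
orientation: [-2.313, -2.126, 0.0]
contact_force: [0.4, -0.1, 0.5]
grip_width: 0.0853
gripper_force: 0.0
```

Request:
step_arm(
  rows=[
    [0.16,0.233,-0.085,0,0,0.046],
    [0.16,0.233,-0.085,0,0,0.046],
    [0.16,0.233,-0.085,0,0,0.046],
    [0.16,0.233,-0.085,0,0,0.046],
    [0.16,0.233,-0.085,0,0,0.046],
  ],
)

```text
clock: 1.35
tcp_pos: [0.4554, -0.2185, 0.2494]
orientation: [-2.149, -2.288, -0.004]
contact_force: [0.5, 0.5, 0.4]
grip_width: 0.0853
gripper_force: 0.0
```

```bash
cat >> h.py <<'E'
from scipy.spatial.transform import Rotation as R
def wproj(p):
    o=r.get_obs(); c=eyes.camera_info('wrist'); T=np.array(c['tool_from_camera']);K=np.array(c['mtx'])
    B=np.eye(4);B[:3,:3]=R.from_rotvec(o['orientation']).as_matrix();B[:3,3]=o['tcp_pos'];X=B@T
    q=K@(X[:3,:3].T@(np.array(p)-X[:3,3])); return q[:2]/q[2]
E
python3 - <<'E'
from h import *
o=r.get_obs();print(o['tcp_pos'],R.from_rotvec(o['orientation']).as_matrix()[:,1:].round(3))
print(wproj([.4535,-.2235,.15]));im=save('wrist','w0')
E
```

```text
[ 0.45542798 -0.21846618  0.24943238] [[ 0.998 -0.   ]
 [ 0.063  0.004]
 [-0.    -1.   ]]
[275.19186956 215.50982214]
```

View pics/w0.png

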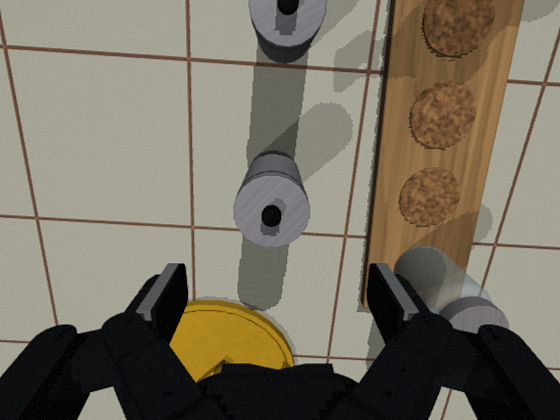

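The knob of can a is at (271,215), where I predicted (275,215.5), so its x is about 3 mm less than estimated. Descending on it now.

Request:
step_arm(
  rows=[
    [-0.007,-0.008,-0.05,0,0,0],
    [-0.007,-0.008,-0.11,0,0,0],
    [-0.007,-0.008,-0.17,0,0,0],
    [-0.007,-0.008,-0.22,0,0,0],
    [-0.007,-0.008,-0.24,0,0,0],
  ],
)

```text
clock: 1.82
tcp_pos: [0.4458, -0.2301, 0.1032]
orientation: [-2.157, -2.276, 0.004]
contact_force: [0.3, -0.3, 0.9]
grip_width: 0.0851
gripper_force: 0.0
```

Request:
step_arm(
  rows=[
    [0,0,0,0,0,0],
    [0,0,0,0,0,0],
    [0,0,0,0,0,0],
    [0,0,0,0,0,0],
    [0,0,0,0,0,0],
  ],
  jaw=1,
)

```text
clock: 2.23
tcp_pos: [0.4496, -0.2306, 0.1084]
orientation: [2.159, 2.279, 0.001]
contact_force: [0.9, -1.1, -1.8]
grip_width: 0.062
gripper_force: 44.1
```

Run:
```python
from h import *
for i in range(4):
    o=r.get_obs();print(o['clock'],o['tcp_pos'],o['contact_force'],o['grip_width']);save('wrist','w1')
```

```text
2.2333 [ 0.44956802 -0.2306096   0.10835714] [ 0.88583279 -1.11947893 -1.82032712] 0.062039385481876125
2.2833 [ 0.44939392 -0.23050258  0.10810479] [ 0.25777119 -0.50823234 -2.20824352] 0.06264714699746461
2.3333 [ 0.44930508 -0.23037358  0.10790022] [ 0.77049977 -0.26081837  1.59859994] 0.06257501967092452
2.3833 [ 0.44934373 -0.23039562  0.10788903] [-0.26228801 -0.13410872  2.08019229] 0.06223794417117527
```

View pics/w1.png

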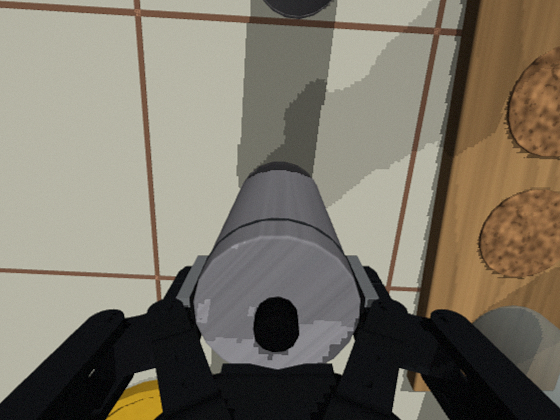

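The grip on can a is firm at 62 mm, with the knob top at about (277,310). I'll work out the offset of the can axis from the TCP.

Run:
```python
from h import *
for y in(-.2304,-.226,-.2235,-.2200): print(y,wproj([.4494,y,.15]),wproj([.4494,y,.138]))
```

```text
-0.2304 [279.56293928 346.19564516] [279.28270037 322.44195452]
-0.226 [280.29410277 335.65755129] [279.9391694  312.65126404]
-0.2235 [280.71815094 329.54584105] [280.31913737 306.9843573 ]
-0.22 [281.32263668 320.83352501] [280.85982442 298.92045881]
```

Request:
step_arm(
  rows=[
    [0,0,0.04,0,0,0],
    [0,0,0.1,0,0,0],
    [0,0,0.14,0,0,0],
    [0,0,0.15,0,0,0],
    [0,0,0.15,0,0,0],
  ],
)

```text
clock: 2.85
tcp_pos: [0.45, -0.2306, 0.1988]
orientation: [2.158, 2.278, 0.001]
contact_force: [0.2, 0.9, -2.2]
grip_width: 0.0624
gripper_force: 44.9
```

Request:
step_arm(
  rows=[
    [0.05,-0.004,0,0,0,0],
    [0.11,-0.008,0,0,0,0],
    [0.17,-0.012,0,0,0,0],
    [0.23,-0.016,0,0,0,0],
    [0.28,-0.02,0,0,0,0],
  ],
)

```text
clock: 3.27
tcp_pos: [0.6181, -0.2416, 0.1943]
orientation: [-2.158, -2.28, 0.002]
contact_force: [0.8, 0.1, -1.8]
grip_width: 0.0618
gripper_force: 45.0
```

Request:
step_arm(
  rows=[
    [0.02,0,0,0,0,0],
    [0.035,0,0,0,0,0],
    [0.035,0,-0.03,0,0,0],
    [0.035,0,-0.06,0,0,0],
    [0.035,0,-0.06,0,0,0],
  ],
)

```text
clock: 3.68
tcp_pos: [0.6342, -0.2415, 0.1553]
orientation: [-2.154, -2.276, 0.007]
contact_force: [-1.1, -1.0, -3.0]
grip_width: 0.0625
gripper_force: 45.1
```

Run:
```python
from h import *
save('top','t1');save('top','t1');o=r.get_obs();print(o['tcp_pos'],R.from_rotvec(o['orientation']).as_matrix()[:,1:].round(3))
```

```text
[ 0.63628834 -0.24198708  0.15930489] [[ 0.999 -0.004]
 [ 0.054  0.001]
 [-0.004 -1.   ]]
```

Request:
step_arm(
  rows=[
    [0.005,0,-0.02,0,0,0],
    [0.005,0,-0.035,0,0,0],
    [0.005,0,-0.045,0,0,0],
    [0.005,0,-0.049,0,0,0],
    [0.005,0,-0.049,0,0,0],
  ],
)

```text
clock: 4.2
tcp_pos: [0.6403, -0.242, 0.1306]
orientation: [-2.159, -2.28, 0.001]
contact_force: [-0.3, -0.4, -1.7]
grip_width: 0.062
gripper_force: 45.1
```

Request:
step_arm(
  rows=[
    [0,0,0,0,0,0],
    [0,0,0,0,0,0],
  ],
)

```text
clock: 4.37
tcp_pos: [0.6412, -0.2421, 0.132]
orientation: [2.16, 2.281, 0.001]
contact_force: [-0.7, 0.3, -1.4]
grip_width: 0.0623
gripper_force: 45.1
```

Request:
step_arm(
  rows=[
    [-0.002,0,-0.003,0,0,0],
    [-0.002,0,-0.005,0,0,0],
    [-0.002,0,-0.005,0,0,0],
    [-0.002,0,-0.005,0,0,0],
  ],
)

```text
clock: 4.7
tcp_pos: [0.6398, -0.2422, 0.129]
orientation: [2.16, 2.281, 0.0]
contact_force: [-0.5, 0.1, 1.3]
grip_width: 0.062
gripper_force: 44.9
```

Run:
```python
from h import *
o=r.get_obs();print(o['tcp_pos'],o['contact_force']);print([wproj([.639,-.2355,z]).round() for z in(.159,.171)]);save('wrist','w2')
```

```text
[ 0.63983224 -0.24220221  0.12899929] [-0.47062982  0.06779355  1.33495876]
[array([278., 307.]), array([278., 330.])]
```

View pics/w2.png

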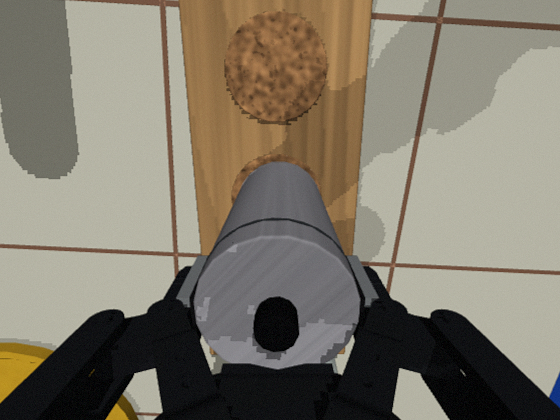

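Can a is on its pad: the force reversed, and the base sits centred laterally at column 278 or so. Releasing.

Request:
step_arm(
  rows=[
    [0,0,0,0,0,0],
    [0,0,0,0,0,0],
    [0,0,0,0,0,0],
    [0,0,0,0,0,0],
  ],
  jaw=0,
)

```text
clock: 5.08
tcp_pos: [0.6398, -0.2421, 0.1286]
orientation: [2.16, 2.281, 0.0]
contact_force: [0.0, -0.4, -0.2]
grip_width: 0.0853
gripper_force: 0.0
```

Request:
step_arm(
  rows=[
    [0,0,0.04,0,0,0],
    [0,0,0.1,0,0,0],
    [0,0,0.16,0,0,0],
    [0,0,0.2,0,0,0],
    [0,0.03,0.2,0,0,0],
  ],
)

```text
clock: 5.5
tcp_pos: [0.6422, -0.2291, 0.2553]
orientation: [2.159, 2.267, 0.004]
contact_force: [0.4, -1.2, 0.3]
grip_width: 0.0852
gripper_force: 0.0
```

Request:
step_arm(
  rows=[
    [-0.06,0.05,0,0,0,0],
    [-0.12,0.1,0,0,0,0],
    [-0.17,0.15,0,0,0,0],
    [-0.22,0.2,0,0,0,0],
    [-0.26,0.24,0,0,0,0],
  ],
)

```text
clock: 5.92
tcp_pos: [0.485, -0.0819, 0.2485]
orientation: [2.16, 2.28, -0.0]
contact_force: [0.5, 1.0, 0.5]
grip_width: 0.0855
gripper_force: 0.0
```

Request:
step_arm(
  rows=[
    [-0.04,0.015,0,0,0,0],
    [-0.045,0.018,0,0,0,0],
    [-0.045,0.018,0,0,0,0],
    [-0.045,0.018,0,0,0,0],
    [-0.045,0.018,0,0,0,0],
  ],
)

```text
clock: 6.33
tcp_pos: [0.4608, -0.073, 0.2488]
orientation: [2.161, 2.279, 0.001]
contact_force: [0.2, 0.0, 0.0]
grip_width: 0.0853
gripper_force: 0.0
```

Run:
```python
from h import *
eyes.grab_frame('wrist')
o=r.get_obs();print(o['tcp_pos'],R.from_rotvec(o['orientation']).as_matrix()[:,1:].round(3));print(wproj([.4555,-.069,.125]),wproj([.4555,-.069,.113]));save('wrist','w3')
```

```text
[ 0.46074378 -0.07298203  0.24862669] [[ 0.999  0.001]
 [ 0.053  0.   ]
 [ 0.001 -1.   ]]
[271.86527199 194.84147579] [272.07034245 190.91827856]
```

View pics/w3.png

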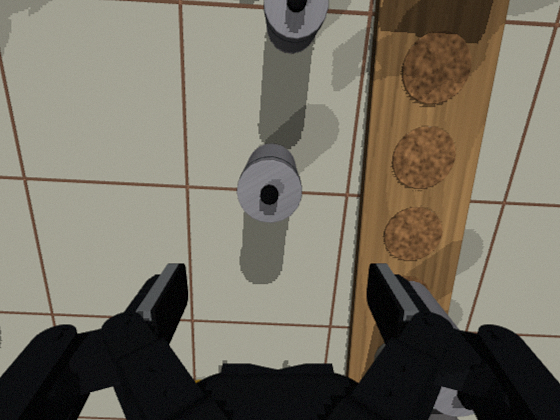

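The knob of can b is at (270,194.5), within 2 px of the prediction, so b is at (0.454,-0.069). Descending and gripping.

Request:
step_arm(
  rows=[
    [-0.011,0.007,-0.05,0,0,0],
    [-0.011,0.007,-0.11,0,0,0],
    [-0.011,0.007,-0.17,0,0,0],
    [-0.011,0.007,-0.23,0,0,0],
    [-0.011,0.007,-0.275,0,0,0],
  ],
)

```text
clock: 6.85
tcp_pos: [0.4526, -0.0683, 0.0808]
orientation: [-2.16, -2.279, 0.001]
contact_force: [-0.8, 1.3, 0.2]
grip_width: 0.0854
gripper_force: 0.0
```

Request:
step_arm(
  rows=[
    [0,0,0,0,0,0],
    [0,0,0,0,0,0],
    [0,0,0,0,0,0],
    [0,0,0,0,0,0],
    [0,0,0,0,0,0],
  ],
  jaw=1,
)

```text
clock: 7.27
tcp_pos: [0.4542, -0.0683, 0.0851]
orientation: [2.159, 2.279, 0.002]
contact_force: [0.3, 1.0, -2.1]
grip_width: 0.0572
gripper_force: 43.1
```

Request:
step_arm(
  rows=[
    [0,0,0,0,0,0],
    [0,0,0,0,0,0],
  ],
)

```text
clock: 7.43
tcp_pos: [0.4534, -0.0682, 0.0844]
orientation: [2.159, 2.28, 0.001]
contact_force: [-1.3, -0.0, -2.5]
grip_width: 0.0576
gripper_force: 43.1
```

Request:
step_arm(
  rows=[
    [0,0,0.04,0,0,0],
    [0,0,0.09,0,0,0],
    [0,0,0.1,0,0,0],
    [0.04,-0.015,0.1,0,0,0],
    [0.1,-0.04,0.1,0,0,0],
  ],
)

```text
clock: 7.85
tcp_pos: [0.5112, -0.0914, 0.1443]
orientation: [2.158, 2.283, -0.003]
contact_force: [-0.0, 0.2, -2.1]
grip_width: 0.0572
gripper_force: 44.3
```

Request:
step_arm(
  rows=[
    [0.06,-0.024,0,0,0,0],
    [0.12,-0.048,0,0,0,0],
    [0.165,-0.065,0,0,0,0],
    [0.19,-0.074,0,0,0,0],
    [0.199,-0.078,0,0,0,0],
  ],
)

```text
clock: 8.27
tcp_pos: [0.6346, -0.1401, 0.1429]
orientation: [2.161, 2.279, 0.001]
contact_force: [-0.4, 0.0, -3.2]
grip_width: 0.0572
gripper_force: 44.3
```

Request:
step_arm(
  rows=[
    [0,0,0,0,0,0],
    [0,0,-0.02,0,0,0],
    [0,0,-0.04,0,0,0],
    [0,0,-0.05,0,0,0],
    [0,0,-0.05,0,0,0],
  ],
)

```text
clock: 8.68
tcp_pos: [0.6299, -0.1384, 0.1109]
orientation: [-2.157, -2.279, 0.005]
contact_force: [-0.1, -0.4, -1.8]
grip_width: 0.0571
gripper_force: 44.3
```

Request:
step_arm(
  rows=[
    [0,0,0,0,0,0],
    [0,0,0,0,0,0],
  ],
)

```text
clock: 8.85
tcp_pos: [0.6324, -0.1387, 0.1137]
orientation: [2.16, 2.281, 0.0]
contact_force: [0.1, 0.9, -2.7]
grip_width: 0.0571
gripper_force: 44.3
```

Request:
step_arm(
  rows=[
    [0,0,-0.006,0,0,0],
    [0,0,-0.012,0,0,0],
    [0,0,-0.015,0,0,0],
    [0,0,-0.015,0,0,0],
    [0,0,-0.015,0,0,0],
  ],
)

```text
clock: 9.27
tcp_pos: [0.6326, -0.1389, 0.1052]
orientation: [2.16, 2.281, -0.0]
contact_force: [-2.2, -0.3, 4.0]
grip_width: 0.0569
gripper_force: 44.7
```

Run:
```python
from h import *
o=r.get_obs();print(o['tcp_pos'],o['contact_force'])
save('top','t2');save('scene','s2')
a=cv2.imread('pics/t2.png')[100:240,160:520];b=cv2.imread('pics/s2.png')[140:400,80:420]
a=cv2.resize(a,None,fx=2,fy=2);b=cv2.resize(b,None,fx=1.2,fy=1.2)
c=np.zeros((600,720,3),np.uint8);c[:280]=a;c[285:285+b.shape[0],:b.shape[1]]=b;cv2.imwrite('pics/m2.png',c)
```

```text
[ 0.6325784  -0.13892237  0.10520635] [-2.19708873 -0.31237859  4.04257812]
```

View pics/m2.png

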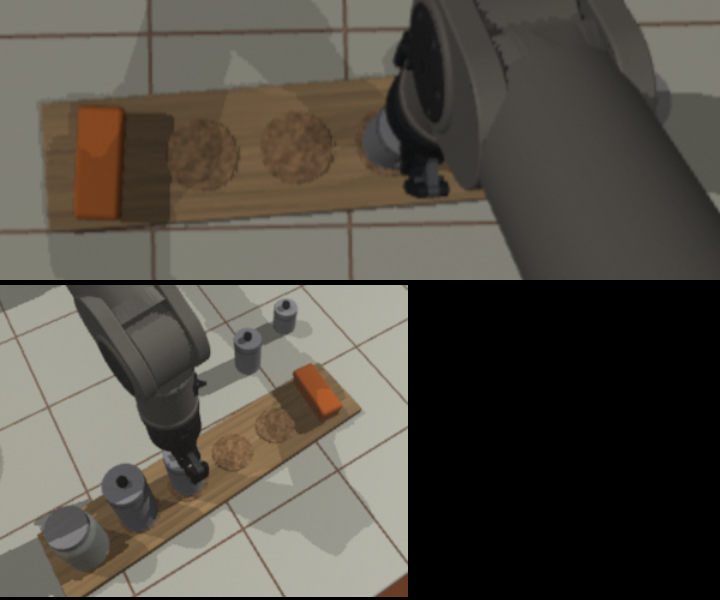

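Can a stands on the pad next to the jar, and can b touches down on the next one with a 4 N reaction. Releasing b and going to c.

Request:
step_arm(
  rows=[
    [0,0,0,0,0,0],
    [0,0,0,0,0,0],
    [0,0,0,0,0,0],
    [0,0,0,0,0,0],
  ],
  jaw=0,
)

```text
clock: 9.7
tcp_pos: [0.6325, -0.1388, 0.1044]
orientation: [-2.16, -2.281, -0.0]
contact_force: [0.8, -0.5, -0.0]
grip_width: 0.0854
gripper_force: 0.0
```

Request:
step_arm(
  rows=[
    [0,0,0.04,0,0,0],
    [0,0,0.1,0,0,0],
    [0,0,0.16,0,0,0],
    [0,0,0.2,0,0,0],
    [0,0.03,0.217,0,0,0],
  ],
)

```text
clock: 10.12
tcp_pos: [0.6342, -0.1252, 0.239]
orientation: [2.162, 2.27, 0.003]
contact_force: [0.6, -0.8, -0.3]
grip_width: 0.0853
gripper_force: 0.0
```

Request:
step_arm(
  rows=[
    [-0.04,0.05,0,0,0,0],
    [-0.08,0.1,0,0,0,0],
    [-0.12,0.15,0,0,0,0],
    [-0.16,0.2,0,0,0,0],
    [-0.2,0.25,0,0,0,0],
  ],
)

```text
clock: 10.53
tcp_pos: [0.5105, 0.0312, 0.2341]
orientation: [-2.159, -2.281, 0.001]
contact_force: [0.7, 0.9, 0.2]
grip_width: 0.0854
gripper_force: 0.0
```

Request:
step_arm(
  rows=[
    [-0.04,0.05,0,0,0,0],
    [-0.07,0.08,0,0,0,0],
    [-0.074,0.088,0,0,0,0],
    [-0.074,0.088,0,0,0,0],
    [-0.074,0.088,0,0,0,0],
  ],
)

```text
clock: 10.95
tcp_pos: [0.4682, 0.0819, 0.2346]
orientation: [2.159, 2.281, -0.0]
contact_force: [-0.3, -0.0, 1.1]
grip_width: 0.0851
gripper_force: 0.0
```

Run:
```python
from h import *
eyes.grab_frame('wrist')
o=r.get_obs();print(o['tcp_pos'],R.from_rotvec(o['orientation']).as_matrix()[:,1:].round(3));print(wproj([.469,.082,.1]),wproj([.469,.082,.088]));save('wrist','w4')
```

```text
[0.46864431 0.08124746 0.23455489] [[ 0.999  0.   ]
 [ 0.053 -0.   ]
 [ 0.    -1.   ]]
[278.3642629  195.03380256] [278.3100118  191.25282815]
```

View pics/w4.png

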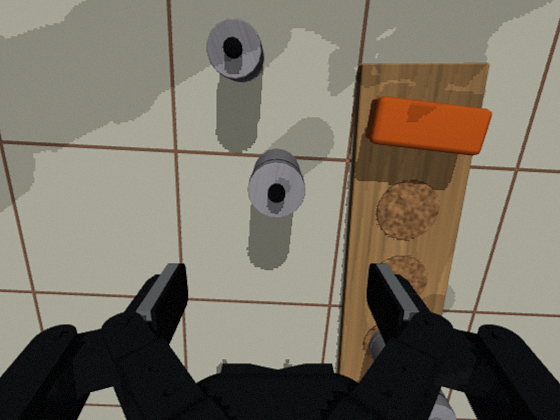

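The knob of can c is at (277,193), within 2 px, so c is at about (0.468,0.083).

Request:
step_arm(
  rows=[
    [-0.002,0.003,-0.05,0,0,0],
    [-0.002,0.003,-0.11,0,0,0],
    [-0.002,0.003,-0.17,0,0,0],
    [-0.002,0.003,-0.23,0,0,0],
    [-0.002,0.003,-0.286,0,0,0],
  ],
)

```text
clock: 11.47
tcp_pos: [0.4673, 0.0824, 0.061]
orientation: [-2.163, -2.278, 0.0]
contact_force: [0.2, -1.6, 0.1]
grip_width: 0.0854
gripper_force: 0.0
```

Request:
step_arm(
  rows=[
    [0,0,0,0,0,0],
    [0,0,0,0,0,0],
    [0,0,0,0,0,0],
    [0,0,0,0,0,0],
    [0,0,0,0,0,0],
  ],
  jaw=1,
)

```text
clock: 11.88
tcp_pos: [0.4683, 0.0838, 0.065]
orientation: [2.159, 2.279, 0.004]
contact_force: [-0.5, -0.5, -1.2]
grip_width: 0.0523
gripper_force: 41.9
```

Request:
step_arm(
  rows=[
    [0,0,0,0,0,0],
    [0,0,0,0,0,0],
  ],
)

```text
clock: 12.05
tcp_pos: [0.4677, 0.0837, 0.0644]
orientation: [2.159, 2.279, 0.002]
contact_force: [-1.5, -1.1, 7.6]
grip_width: 0.0523
gripper_force: 42.2
```

Request:
step_arm(
  rows=[
    [0,0,0.04,0,0,0],
    [0,0,0.09,0,0,0],
    [0,0,0.1,0,0,0],
    [0.04,-0.033,0.1,0,0,0],
    [0.085,-0.07,0.1,0,0,0],
  ],
)

```text
clock: 12.47
tcp_pos: [0.5178, 0.0429, 0.1245]
orientation: [2.154, 2.285, 0.002]
contact_force: [0.3, 0.5, -1.1]
grip_width: 0.052
gripper_force: 42.4
```

Request:
step_arm(
  rows=[
    [0.045,-0.037,0,0,0,0],
    [0.09,-0.074,0,0,0,0],
    [0.135,-0.11,0,0,0,0],
    [0.165,-0.135,0,0,0,0],
    [0.18,-0.148,0,0,0,0],
  ],
)

```text
clock: 12.88
tcp_pos: [0.628, -0.0505, 0.1229]
orientation: [2.163, 2.276, 0.0]
contact_force: [0.4, -1.1, -0.8]
grip_width: 0.0523
gripper_force: 42.4
```

Request:
step_arm(
  rows=[
    [0,0,0,0,0,0],
    [0,0,-0.02,0,0,0],
    [0,0,-0.04,0,0,0],
    [0,0,-0.05,0,0,0],
    [0,0,-0.05,0,0,0],
  ],
)

```text
clock: 13.3
tcp_pos: [0.6233, -0.0458, 0.0906]
orientation: [-2.155, -2.281, 0.005]
contact_force: [-0.2, -0.3, -1.3]
grip_width: 0.052
gripper_force: 42.4
```

Request:
step_arm(
  rows=[
    [0,0,0,0,0,0],
    [0,0,0,0,0,0],
    [0,0,0,0,0,0],
  ],
)

```text
clock: 13.55
tcp_pos: [0.6261, -0.0466, 0.0937]
orientation: [2.159, 2.281, 0.001]
contact_force: [-1.1, 0.4, -0.6]
grip_width: 0.0522
gripper_force: 42.4
```

Next I lower can c 8.5 mm.

Request:
step_arm(
  rows=[
    [0.001,0,-0.006,0,0,0],
    [0.001,0,-0.012,0,0,0],
    [0.001,0,-0.0145,0,0,0],
    [0.001,0,-0.0145,0,0,0],
    [0.001,0,-0.0145,0,0,0],
  ],
)

```text
clock: 13.97
tcp_pos: [0.6268, -0.0471, 0.0855]
orientation: [2.16, 2.28, 0.0]
contact_force: [-2.1, -0.2, 7.5]
grip_width: 0.0524
gripper_force: 43.2
```

Request:
step_arm(
  rows=[
    [0,0,0,0,0,0],
    [0,0,0,0,0,0],
    [0,0,0,0,0,0],
    [0,0,0,0,0,0],
  ],
  jaw=0,
)

```text
clock: 14.3
tcp_pos: [0.6264, -0.047, 0.0842]
orientation: [-2.16, -2.281, 0.0]
contact_force: [0.3, -0.5, 0.2]
grip_width: 0.0854
gripper_force: 0.0
```

Request:
step_arm(
  rows=[
    [0,0,0.04,0,0,0],
    [0,0,0.1,0,0,0],
    [0,0,0.16,0,0,0],
    [0,0,0.193,0,0,0],
    [-0.02,0.03,0.193,0,0,0],
  ],
)

```text
clock: 14.72
tcp_pos: [0.619, -0.0328, 0.2055]
orientation: [2.161, 2.268, 0.008]
contact_force: [0.5, -0.4, 0.2]
grip_width: 0.0853
gripper_force: 0.0
```

Request:
step_arm(
  rows=[
    [-0.04,0.05,0,0,0,0],
    [-0.08,0.1,0,0,0,0],
    [-0.12,0.15,0,0,0,0],
    [-0.16,0.2,0,0,0,0],
    [-0.2,0.25,0,0,0,0],
  ],
)

```text
clock: 15.13
tcp_pos: [0.4931, 0.1221, 0.2003]
orientation: [2.16, 2.281, 0.0]
contact_force: [-0.4, 0.2, 1.1]
grip_width: 0.0854
gripper_force: 0.0
```

Request:
step_arm(
  rows=[
    [-0.04,0.05,0,0,0,0],
    [-0.08,0.1,0,0,0,0],
    [-0.115,0.132,0,0,0,0],
    [-0.115,0.132,0,0,0,0],
    [-0.115,0.132,0,0,0,0],
  ],
)

```text
clock: 15.55
tcp_pos: [0.4245, 0.2014, 0.2005]
orientation: [2.155, 2.285, 0.0]
contact_force: [0.2, -1.4, 0.6]
grip_width: 0.0851
gripper_force: 0.0
```

Run:
```python
from h import *
eyes.grab_frame('wrist');eyes.grab_frame('wrist')
o=r.get_obs();print(o['tcp_pos'],R.from_rotvec(o['orientation']).as_matrix()[:,1:].round(3));print(wproj([.4258,.2,.075]),wproj([.4258,.2,.063]));save('wrist','w5')
```

```text
[0.42612816 0.19943653 0.20024368] [[ 0.999  0.   ]
 [ 0.054 -0.   ]
 [ 0.    -1.   ]]
[277.55184556 198.33106888] [277.52561692 194.29110345]
```

View pics/w5.png

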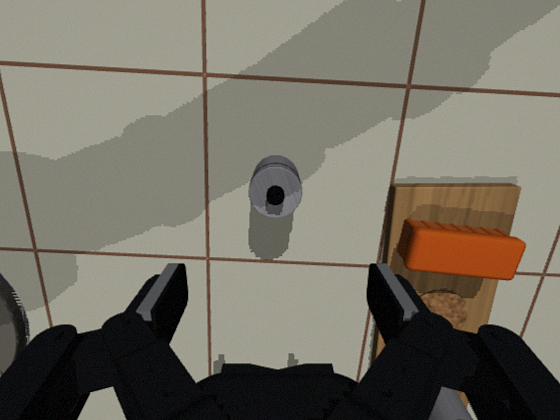

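The knob of can d is at (275,195), so d is at about (0.424,0.2025). Gripping.

Request:
step_arm(
  rows=[
    [-0.004,0.005,-0.05,0,0,0],
    [-0.004,0.005,-0.11,0,0,0],
    [-0.004,0.005,-0.17,0,0,0],
    [-0.004,0.005,-0.23,0,0,0],
    [-0.004,0.005,-0.265,0,0,0],
  ],
)

```text
clock: 16.12
tcp_pos: [0.4225, 0.2009, 0.0379]
orientation: [-2.162, -2.277, 0.006]
contact_force: [-0.2, -1.7, 0.5]
grip_width: 0.0852
gripper_force: 0.0
```

Request:
step_arm(
  rows=[
    [0,0,0,0,0,0],
    [0,0,0,0,0,0],
    [0,0,0,0,0,0],
    [0,0,0,0,0,0],
    [0,0,0,0,0,0],
  ],
  jaw=1,
)

```text
clock: 16.53
tcp_pos: [0.4243, 0.2035, 0.0428]
orientation: [2.16, 2.279, 0.005]
contact_force: [0.9, 0.5, 2.9]
grip_width: 0.0471
gripper_force: 41.2
```

Request:
step_arm(
  rows=[
    [0,0,0,0,0,0],
    [0,0,0,0,0,0],
  ],
)

```text
clock: 16.7
tcp_pos: [0.4243, 0.2035, 0.0428]
orientation: [2.16, 2.279, 0.004]
contact_force: [-0.9, -0.9, 8.5]
grip_width: 0.047
gripper_force: 41.8
```

Request:
step_arm(
  rows=[
    [0,0,0.05,0,0,0],
    [0,0,0.11,0,0,0],
    [0,0,0.15,0,0,0],
    [0.04,-0.031,0.15,0,0,0],
    [0.09,-0.07,0.15,0,0,0],
  ],
)

```text
clock: 17.12
tcp_pos: [0.4773, 0.1634, 0.1342]
orientation: [2.152, 2.286, 0.007]
contact_force: [0.4, 0.7, -2.0]
grip_width: 0.0472
gripper_force: 41.7
```

Request:
step_arm(
  rows=[
    [0.05,-0.04,0,0,0,0],
    [0.1,-0.08,0,0,0,0],
    [0.15,-0.12,0,0,0,0],
    [0.2,-0.155,0,0,0,0],
    [0.228,-0.178,0,0,0,0],
  ],
)

```text
clock: 17.53
tcp_pos: [0.6171, 0.0504, 0.1319]
orientation: [2.163, 2.275, 0.002]
contact_force: [0.6, -0.2, -1.1]
grip_width: 0.0471
gripper_force: 41.7
```

Request:
step_arm(
  rows=[
    [0.011,-0.01,0,0,0,0],
    [0.011,-0.01,-0.03,0,0,0],
    [0.011,-0.01,-0.07,0,0,0],
    [0.011,-0.01,-0.095,0,0,0],
    [0.011,-0.01,-0.1,0,0,0],
  ],
)

```text
clock: 17.95
tcp_pos: [0.6177, 0.0485, 0.0686]
orientation: [-2.156, -2.28, 0.006]
contact_force: [-0.1, -0.4, -0.0]
grip_width: 0.0471
gripper_force: 41.7
```

Request:
step_arm(
  rows=[
    [0,0,0,0,0,0],
    [0,0,0,0,0,0],
    [0,0,0,0,0,0],
  ],
)

```text
clock: 18.2
tcp_pos: [0.6212, 0.049, 0.0727]
orientation: [2.159, 2.281, 0.003]
contact_force: [0.1, -0.6, -0.6]
grip_width: 0.0472
gripper_force: 41.7
```

Request:
step_arm(
  rows=[
    [0,0,-0.006,0,0,0],
    [0,0,-0.012,0,0,0],
    [0,0,-0.015,0,0,0],
    [0,0,-0.015,0,0,0],
    [0,0,-0.015,0,0,0],
  ],
)

```text
clock: 18.62
tcp_pos: [0.6209, 0.0484, 0.0638]
orientation: [2.159, 2.28, 0.001]
contact_force: [-3.9, -0.7, 11.0]
grip_width: 0.0468
gripper_force: 42.9
```

Request:
step_arm(
  rows=[
    [0,0,0,0,0,0],
    [0,0,0,0,0,0],
    [0,0,0,0,0,0],
    [0,0,0,0,0,0],
  ],
  jaw=0,
)

```text
clock: 18.95
tcp_pos: [0.6204, 0.0483, 0.0621]
orientation: [-2.16, -2.281, 0.0]
contact_force: [-0.7, -0.4, -0.4]
grip_width: 0.085
gripper_force: 0.0
```

Request:
step_arm(
  rows=[
    [0,0,0.05,0,0,0],
    [0,0,0.11,0,0,0],
    [0,0,0.17,0,0,0],
    [0,0,0.23,0,0,0],
    [-0.05,0.03,0.25,0,0,0],
  ],
)

```text
clock: 19.37
tcp_pos: [0.5971, 0.063, 0.2176]
orientation: [2.163, 2.267, 0.012]
contact_force: [1.3, 0.6, 0.3]
grip_width: 0.0851
gripper_force: 0.0
```

Request:
step_arm(
  rows=[
    [-0.06,0.06,0,0,0,0],
    [-0.12,0.11,0,0,0,0],
    [-0.17,0.16,0,0,0,0],
    [-0.22,0.21,0,0,0,0],
    [-0.25,0.25,0,0,0,0],
  ],
)

```text
clock: 19.78
tcp_pos: [0.4411, 0.2136, 0.2122]
orientation: [2.16, 2.28, -0.001]
contact_force: [0.6, 1.0, -0.5]
grip_width: 0.0853
gripper_force: 0.0
```

Request:
step_arm(
  rows=[
    [0,0.06,0,0,0,0],
    [0,0.12,0,0,0,0],
    [0,0.18,0,0,0,0],
    [0,0.22,0,0,0,0],
    [0,0.22,0,0,0,0],
  ],
)

```text
clock: 20.2
tcp_pos: [0.4412, 0.3515, 0.2127]
orientation: [-2.15, -2.286, -0.005]
contact_force: [-0.3, -0.0, -0.1]
grip_width: 0.0853
gripper_force: 0.0
```

Run:
```python
from h import *
save('top','t3');save('scene','s3')
a=cv2.imread('pics/t3.png')[100:240,160:520];b=cv2.imread('pics/s3.png')[140:400,80:420]
a=cv2.resize(a,None,fx=2,fy=2);b=cv2.resize(b,None,fx=1.2,fy=1.2)
c=np.zeros((600,720,3),np.uint8);c[:280]=a;c[285:285+b.shape[0],:b.shape[1]]=b;cv2.imwrite('pics/m3.png',c)
P=[(.639,-.2355,.171),(.633,-.14,.146),(.627,-.048,.121),(.6215,.0475,.096)]
for p in P: print(((proj('top',p)-[160,100])*2).round(1),((proj('scene',p)-[80,140])*1.2+[0,285]).round(1))
```

```text
[537.3 108. ] [121.3 478.9]
[416.3 121.9] [180.5 450.7]
[306.8 134.8] [230.6 426.9]
[200.1 146.5] [276.8 405.1]
```

View pics/m3.png

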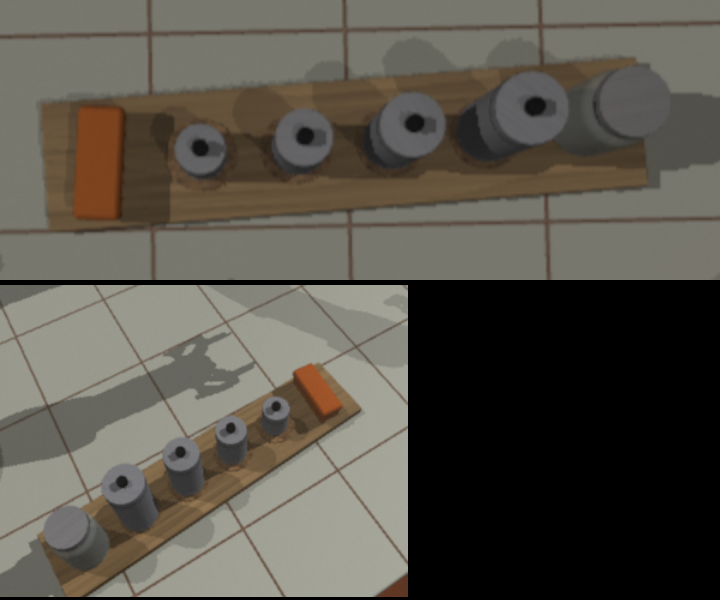

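The four canisters stand upright in order. Their knobs, at (536,106), (415,123), (305,136) and (200,148), are all within about 2 px of the pad-centre predictions, which is about 2 mm. Jar and brush are unmoved.

```bash
python3 -c "
from bench import r
print(r.hand_in())"
```

```text
the job is handed in; nothing more can be done
None
```

I handed the job in with all four canisters upright on the cork pads in order of height, tallest by the jar and shortest by the brush, each about 2 mm from its pad's centre in the last pictures; the judge's result was not shown.

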